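# Lock the end stop onto the frame-gluing jig

## Robot

A 6-joint arm with a two-finger parallel gripper is mounted at the origin on the work surface. World frame = base frame: x ahead of the robot, y to its left, z up, the work surface at z = 0. Lengths are in m, angles in rad, forces in N, time in s.
With the tool pointing down it reaches from about 0.275 to 0.75 m from the base axis. Payload 10.2 kg.
Tool frame: the origin (TCP) lies midway between the tips of the shut fingers; the grasp point (between the pads) lies 19 mm behind it (env.hold_point_z is the distance from the TCP to the grasp point, in m); x points along the fingers, z is the direction in which the jaws open and shut, and the axes are right-handed (so a half turn about x gives the same grasp; the last joint's range is limited). The gripper opens to 85 mm and grips with 20 to 120 N. Pads are 22 mm wide; open, the fingers measure 114 mm over their backs; the gripper's body (76 mm by 85 mm) begins 54 mm behind the grasp point. The pads swing forward as they close: fully open they stand 13 mm farther back than shut.
Start: joints at [0.923, 0.313, 1.498, -0, 1.331, -0.223], TCP at [0.216, 0.478, 0.231] pointing down, gripper open.
Joint ranges: [-2.94, 2.94], [-0.97, 2.17], [0.19, 2.56], [-1.23, 4.37], [0.02, 3.11], [-2.88, 2.88]. Speed limits (rad/s): [2.39, 2.39, 3.01, 3.14, 3.14, 3.14].

## Interface

Orientations are given as a unit quaternion [x, y, z, w].
In Python, from bench import env, kinematics, monitor, eyes, job gives the robot as it stands. The module is installed in compiled form; this text tells all that it offers. Calls block until the motion is done:
- env.reach(position, orientation): joint-space move of the TCP to a pose.
- env.movel(position, velocity=0.15, frame=None, guard=None): straight line of the TCP; frame=None keeps the orientation; velocity is the mean speed in m/s. With guard (N) it stops when the force on the tool has changed by that much, and returns True; else False.
- env.set_joints(angles): joint-space move.
- env.release() and env.close_gripper(effort=None): open the fingers fully, or close them until they stop; effort is the grip in N (None keeps the last).
- env.hold(seconds).
- kinematics.ik(position, orientation): joint angles nearest the present ones, or None.
- monitor.sense(): the state.
- eyes.grab_frame(name): name is "side" or "top"; returns a dict with "frame" (480x640x3 uint8, red, green, blue), "mtx" (3x3 intrinsics, pixels), "k1" (the pictures are not rectified: a ray, as slopes to the right and down, at radius r is drawn at 1 + k1 r^2 times it, then the intrinsics apply), "view" (4x4, takes a point from world to camera coordinates). Camera axes: x right, y down, z forward; pixel columns grow to the right and rows downward; lengths in m; the calibration is good to about 2 mm. A picture is of the moment at which its call begins. There is no depth.
A pose or a line that the arm cannot do raises env.MotionError and nothing moves.
- job.hand_in(): hands the job in, once; it reports no verdict.
The state is a dict: "clock": time; "joints": joint angles; "qvel": joint speeds; "joint_efforts": joint torques, N m; "position": TCP position; "ee_rot": TCP orientation; "contact_force": force on the tool from outside, world axes, zero at the start; "ft_torque": the same for the moment, N m; "finger_gap": opening from 0.0 (shut) to 1.0 (fully open).
Only numpy, scipy, OpenCV 4.12 (cv2) and the standard library are available. Lean on these libraries where they do the work, as an engineer would, in place of code of your own. Each camera call takes 0.05 s, during which the arm holds its last target. There are 200 camera calls.

## Task

Push the blue end stop along the jig board, without lifting its heel off the board or picking it up, until it rides up on the brass locating pin, and nudge it about until its hole drops fully down over the pin. Then turn it so that its eye faces the red-headed bolt, and push the bolt through the eye until its head is fully home against its aluminium guide, and leave the glue pot, the wooden offcut, the hammer and the green bottle where they are.

Things in the scene. Friction and masses are not known exactly. Their poses are not given: they have to be found in the camera images.
- jig: plywood jig board fixed to the table, 18 mm thick; its top, the deck, is 18 mm above the origin. Origin: below the middle of the pin's slot, at the board's underside; z up. In this frame the board spans x -100 to +130, y -230 to +140 mm. A wooden fence 14 mm tall stands on it along y at x +118 to +128 mm
- slot (a point): middle of the dark slot, 46 mm long along the jig's x, in the deck. The upright brass locating pin is clamped somewhere along it, up to 12 mm to either side of this point (jig y = 0): exactly where is not reported, look or feel for it. Pin 14 mm thick, 9 mm tall above the deck, its upper 2 mm coned to 11 mm across
- guide (a point): centre of the fixed aluminium guide's bore at the guide's +y end. In the jig's frame the block spans x -20 to +20, y +70 to +130 mm and is 61 mm tall above the deck. The bore, 14 mm square and closed on top, runs along the jig's y at x = 0; the bolt lying in it has its axis 43 mm above the deck
- stop: blue steel end stop, about 0.5 kg, loose, flat on the deck at -y of the pin. Origin: axis of the 16.5 mm round hole in its foot, at the underside. Own y points to its turned-up nose: the way to push it (the jig's +y once fitted). Foot 90 mm wide (x), 8 mm thick, y -80 (heel) to +25; nose slopes up 20 deg to y +56 and climbs the pin. Seated: origin on the pin's axis, level, at deck height
- stop_eye (a point): centre of the 16 mm round eye in the stop's upright plate, 50 mm behind (-y of) the stop's origin, 43 mm above its underside; axis along the stop's y. Plate 90 mm wide, 66 mm tall, 8 mm thick, at the stop's y -54 to -46. Seated, the stop swivels on the pin: turn it to bring the eye onto the bolt's line (jig x = 0); the bolt's tapered tip draws the eye into line from up to 3 mm
- stop_heel (a point): middle of the stop's rear lower edge (its y -80 mm, at the underside): push here, on the rear face of the 14 mm tall lip across the heel. It stays on the deck: as the stop climbs the pin it tilts about the heel by about 6 degrees, then drops level when the hole meets the pin within about 3 mm; short of that it rides on the pin and can be pushed about by its edges
- bolt_tip (a point): tip, on the axis, of the loose steel bolt (0.22 kg) that lies in the guide and slides with light friction, tip towards the jig's -y. Shaft 12 mm thick, 200 mm long with a 12 mm taper to 6 mm at the tip. Starts 45 to 70 mm short of home. Home: tip at y -70 mm in the jig's frame, 16 mm past the rear of the stop's plate
- bolt_head (a point): centre of the flat rear face of the bolt's red round head (28 mm across, 10 mm thick), 210 mm behind the tip; push here towards the jig's -y. Home: the head's front touches the guide and this point is at y +140 mm in the jig's frame
- glue_pot: small capped glue jar, 42 mm across, 50 mm tall, standing on the near edge of the jig board beside the guide; origin at centre of underside. Leave alone
- offcut: loose wooden strip 140 x 22 x 16 mm lying on the table off the +y end of the jig board; origin at centre of underside. Leave alone
- hammer: hammer lying on the table to the right of the jig (-y). Leave alone
- spray: green bottle with red cap, 60 mm across, 170 mm tall, right of the jig (-y); origin at centre of underside. Leave alone
There are look-alikes about, which are no part of the job. Of the things that look like the part that bears bolt_tip, the smaller one is meant.

How it is judged:
By the outcome, as a careful person would: the job done as asked, in the order asked, and still so for the second after the job is handed in, with the robot touching nothing.
It also fails if it takes over 72 s, if anything falls off the work surface, if the arm or the gripper's body presses on something with over 40 N, if the wrist force passes 120 N, or if a joint passes its speed limit or range.

## Working session

There is one attempt and no reset: what is moved stays moved. The work goes in short steps, each a Python script; the robot and the scene stay as the last script left them, time stands still between calls to the robot, and variables do not carry over. Pictures are saved under pics/ and viewed, about 8 in all and at most 12, crops included, and the job is handed in when it is done.

```bash
mkdir -p pics; ls; cat > h.py <<'E'
import numpy as np, cv2
from bench import env, kinematics, monitor, eyes, job
def snap(name,fn):
    f=eyes.grab_frame(name); cv2.imwrite('pics/'+fn+'.png',f['frame'][:,:,::-1])
    np.savez('pics/'+fn+'.npz',**{k:f[k] for k in('mtx','k1','view')}); return f
def ray(f,u,v):
    K=f['mtx'];d=np.array([(u-K[0,2])/K[0,0],(v-K[1,2])/K[1,1]]);s=d.copy()
    for _ in range(30): s=d/(1+f['k1']*(s@s))
    R=f['view'][:3,:3];t=f['view'][:3,3]
    return -R.T@t, R.T@np.array([s[0],s[1],1])
def px2w(f,u,v,z):
    c,d=ray(f,u,v); return c+d*(z-c[2])/d[2]
def proj(f,p):
    q=f['view'][:3,:3]@np.asarray(p)+f['view'][:3,3]; s=q[:2]/q[2]; s=s*(1+f['k1']*(s@s))
    return f['mtx'][:2,:2]@s+f['mtx'][:2,2]
def tri(f,a,g,b):
    c1,d1=ray(f,*a);c2,d2=ray(g,*b)
    s=np.linalg.lstsq(np.c_[d1,-d2],c2-c1,rcond=None)[0]
    p,q=c1+d1*s[0],c2+d2*s[1]; return (p+q)/2,np.linalg.norm(p-q)
def load(fn): return dict(np.load('pics/'+fn+'.npz'))
E
python3 - <<'E'
from h import *
f=snap('top','t0');g=snap('side','s0')
for q in(f,g): print(q['mtx'],q['k1'],q['view'])
s=monitor.sense();print(s['clock'],s['ee_rot'],s['contact_force'],s['finger_gap'])
E
```

```text
pics
[[623.72894117   0.         322.24534876]
 [  0.         623.72894117 241.71775803]
 [  0.           0.           1.        ]] -0.16922726036457583 [[ 0.00960613 -0.99995292 -0.00137406 -0.09141125]
 [-0.99860848 -0.00952194 -0.0518694   0.45219012]
 [ 0.05185388  0.00187041 -0.99865293  1.34549324]
 [ 0.          0.          0.          1.        ]]
[[446.55151349   0.         319.765901  ]
 [  0.         446.55151349 243.670822  ]
 [  0.           0.           1.        ]] -0.10736387708851025 [[-0.97083019  0.23969978 -0.00572391  0.48270383]
 [ 0.15627122  0.6144621  -0.7733147   0.05886294]
 [-0.18184624 -0.75165174 -0.63399653  1.09474982]
 [ 0.          0.          0.          1.        ]]
0.1 [-0.38349487  0.59452812  0.38322608  0.59380617] [0.37520724 0.64257609 0.01757311] 0.9967354652779515
```

View pics/t0.png

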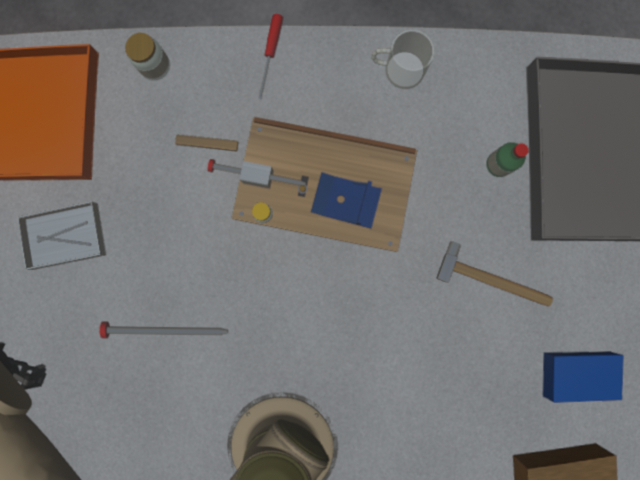

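View pics/s0.png

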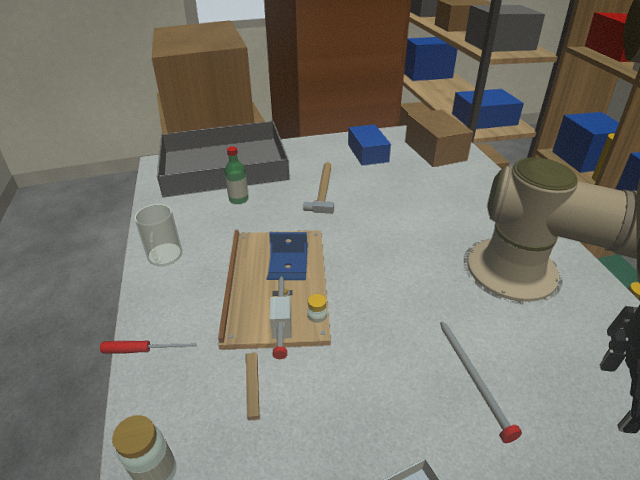

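Top view: the board's corners are near (252,120), (415,152), (398,250) and (232,218). The stop is at about (345,200), the guide at (256,175) and the bolt head at (211,166). The long look-alike bolt on the table isn't the one I want. Next I'll enlarge both views.

```bash
python3 - <<'E'
import cv2
a=cv2.imread('pics/t0.png')[105:265,200:430]; cv2.imwrite('pics/t0c.png',cv2.resize(a,None,fx=3.4,fy=3.4,interpolation=cv2.INTER_CUBIC))
a=cv2.imread('pics/s0.png')[220:365,210:345]; cv2.imwrite('pics/s0c.png',cv2.resize(a,None,fx=4,fy=4,interpolation=cv2.INTER_CUBIC))
E
```

```text
(no output)
```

View pics/t0c.png

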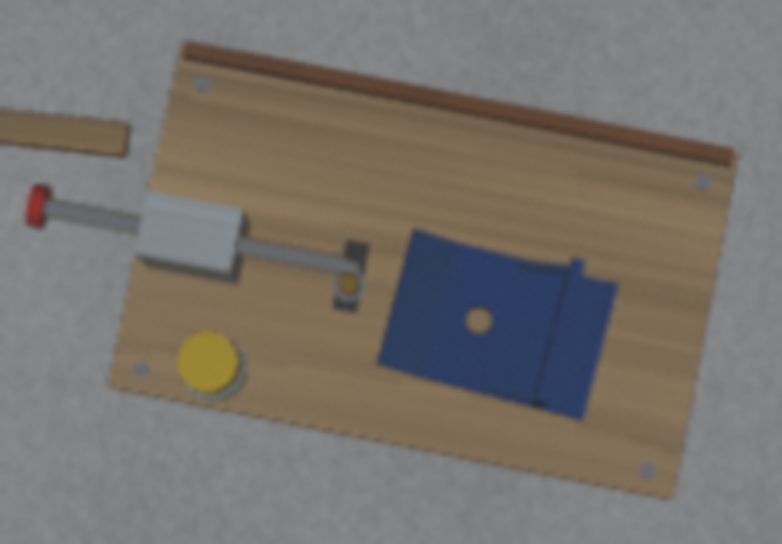

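View pics/s0c.png

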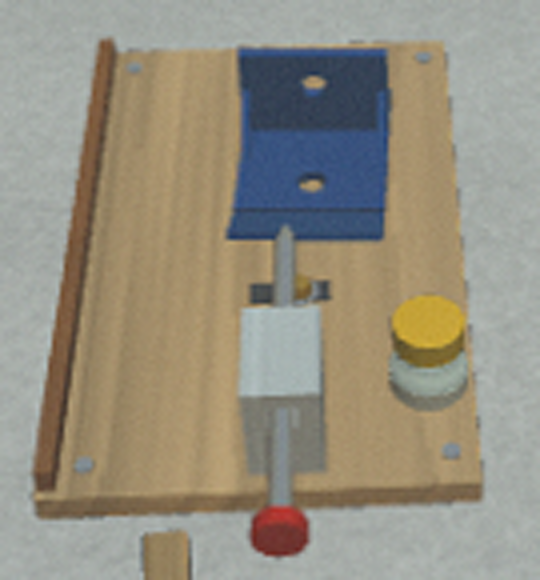

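Readings from the top crop:
- Pin top (348,284), slot ends about (357,243) and (344,308), hole (479,320).
- Heel corners (617,283) and (583,418), nose corners (414,230) and (378,364).
- Bolt head about (38,206).

Side crop:
- Pin (303,288), hole (312,183), eye (313,82).
- Bolt tip (286,228) and head (279,533).

```bash
cat > fit.py <<'E'
from h import *
from scipy.optimize import least_squares
f=load('t0');g=load('s0')
T=lambda u,v:(200-.0+u/3.4-.35,105+v/3.4-.35)
S=lambda u,v:(210+u/4-.37,220+v/4-.37)
def P(p,q): c,s=np.cos(p[2]),np.sin(p[2]); return np.array([p[0]+c*q[0]-s*q[1],p[1]+s*q[0]+c*q[1],q[2]])
def fit(obs,x0):
    r=lambda p:np.concatenate([proj(c,P(p,np.array(q)/1e3))-np.array(o) for c,o,q in obs])
    s=least_squares(r,x0,loss='soft_l1');return s.x,s.fun
if __name__=='__main__':
    J,r=fit([(f,T(110,386),(-100,140,18)),(f,T(672,497),(-100,-230,18)),(f,T(185,42),(128,140,32)),(f,T(735,150),(128,-230,32)),
     (g,S(480,487),(-100,140,18)),(g,S(442,42),(-100,-230,18)),(g,S(36,498),(130,140,18)),
     (g,S(110,40),(123,-230,32))],[.5,0,0])
    print('jig',J,r.round(1))
    inv=lambda w:(np.array([[np.cos(J[2]),np.sin(J[2])],[-np.sin(J[2]),np.cos(J[2])]])@(w[:2]-J[:2])*1e3).round(1)
    print('pin',inv(px2w(f,*T(348,284),.027)),inv(px2w(g,*S(303,288),.027)))
    print('slot',inv(px2w(f,*T(357,243),.018)),inv(px2w(f,*T(340,309),.018)),inv(px2w(g,*S(250,292),.018)),inv(px2w(g,*S(330,290),.018)))
    W,r=fit([(f,T(479,320),(0,0,26)),(f,T(617,283),(45,-80,32)),(f,T(583,418),(-45,-80,32)),(f,T(414,230),(45,56,37)),(f,T(378,364),(-45,56,37)),
      (g,S(312,183),(0,0,22)),(g,S(313,82),(0,-50,61)),(g,S(238,50),(45,-50,84)),(g,S(386,50),(-45,-50,84))],[.5,0,0]) if 0 else (None,None)
    # stop heights are above deck (z in jig frame)
    W,r=fit([(f,T(479,320),(0,0,26)),(f,T(617,283),(45,-80,32)),(f,T(583,418),(-45,-80,32)),(f,T(414,230),(45,56,37)),(f,T(378,364),(-45,56,37)),
      (g,S(312,183),(0,0,24)),(g,S(313,82),(0,-46,61)),(g,S(238,50),(45,-50,84)),(g,S(386,50),(-45,-50,84))],J)
    print('stop',W,r.round(1),inv(W),'dyaw deg',np.degrees(W[2]-J[2]))
    print('head',inv(px2w(f,*T(33,206),.061)),inv(px2w(g,*S(279,536),.061)),'tip',inv(px2w(g,*S(286,228),.061)))
    print('pot',inv(px2w(f,*T(208,362),.068)))
E
python3 fit.py
```

```text
jig [ 0.5742541  -0.04119515 -0.18623693] [-2.2  0.1 -0.6  0.5 -3.7 -1.1  0.9 -0.4  1.4 -2.5  0.5 -1.5 -0.7 -0.4
 -0.9 -1.9]
pin [-6.1 -2.2] [-7.4  8.3]
slot [22.2 -2.1] [-21.8   0.2] [23.1  0.9] [-22.1   1.9]
stop [ 0.54572178 -0.12528285 -0.24413494] [-0.2 -0.   0.3 -0.2  0.1  0.3 -1.  -0.7 -0.9  0.1  0.  -1.5  0.1 -0.2
 -0.2 -0.6  0.1 -0.8] [-12.5 -87.9] dyaw deg -3.3173114535764197
head [  0.  199.3] [  1.5 203.3] tip [ 0.2 -5.1]
pot [-75.5  70.6]
```

```bash
cat >> h.py <<'E'
from scipy.spatial.transform import Rotation as Ro
J=np.array([.5742541,-.04119515,-.18623693])
def quat(yaw,flip=0):
    z=np.array([np.cos(yaw),np.sin(yaw),0])*(-1 if flip else 1);x=np.array([0,0,-1.]);return Ro.from_matrix(np.c_[x,np.cross(z,x),z]).as_quat()
def j2w(x,y,z): c,s=np.cos(J[2]),np.sin(J[2]); return np.array([J[0]+(c*x-s*y)/1e3,J[1]+(s*x+c*y)/1e3,z])
def w2j(w): c,s=np.cos(J[2]),np.sin(J[2]); d=np.asarray(w)[:2]-J[:2]; return np.array([c*d[0]+s*d[1],-s*d[0]+c*d[1]])*1e3
def st(t=''):
    s=monitor.sense();print(t,'t',round(s['clock'],2),'jig',w2j(s['position']).round(1),round(s['position'][2],4),'F',s['contact_force'].round(1))
E
python3 - <<'E'
from h import *
W=np.array([.54572,-.12528,-.24413])
from fit import T,f
pin=px2w(f,*T(348,284),.027)[:2];print('pin',pin,w2j(pin),'hole-pin dir yaw',(pin-W[:2]),np.linalg.norm(pin-W[:2]))
d=(pin-W[:2])/np.linalg.norm(pin-W[:2]);print('bearing yaw',np.arctan2(-d[0],d[1]))
start=W[:2]-d*(.080+.011+.015)
for fl in(0,1):
  q=quat(W[2],fl)
  for p in([*start,.2],[*start,.026],[*(pin-d*.091),.026],[*j2w(0,220,.056)]): print(fl,kinematics.ik(p,q))
E
```

```text
pin [ 0.56784498 -0.04218852] [-6.11436075 -2.16292294] hole-pin dir yaw [0.02212498 0.08309148] 0.08598667436853716
bearing yaw -0.26023438082791717
0 [-6.20710907e-01  4.27942350e-01  1.41744057e+00 -4.44089210e-16
  1.29620974e+00 -3.76580907e-01]
0 [-6.20710907e-01  6.39374648e-01  1.58345475e+00 -4.44089210e-16
  9.18763254e-01 -3.76580907e-01]
0 [-4.43899670e-01  6.28294602e-01  1.60443409e+00 -4.44089210e-16
  9.08863962e-01 -1.99769670e-01]
0 [ 9.43245893e-02  7.31487952e-01  1.31474557e+00 -4.44089210e-16
  1.09535913e+00  3.38454589e-01]
1 [-6.20710907e-01  4.27942350e-01  1.41744057e+00 -4.44089210e-16
  1.29620974e+00  2.76501175e+00]
1 [-6.20710907e-01  6.39374648e-01  1.58345475e+00 -4.44089210e-16
  9.18763254e-01  2.76501175e+00]
1 None
1 [ 9.43245893e-02  7.31487952e-01  1.31474557e+00 -4.44089210e-16
  1.09535913e+00 -2.80313806e+00]
```

```bash
python3 - <<'E'
from h import *
pin=np.array([.56784,-.04219]);y=-.2602;d=np.array([-np.sin(y),np.cos(y)]);q=quat(y)
s=pin-d*(.086+.080+.011+.014)
env.close_gripper(20)
env.reach([*s,.16],q);st('above')
env.movel([*s,.026],velocity=.12);st('down')
print(env.movel([*(pin-d*.101),.026],velocity=.045,guard=20));st('pushed')
snap('top','t1');snap('side','s1')
a=cv2.imread('pics/t1.png')[125:245,230:410];b=cv2.imread('pics/s1.png')[220:345,220:345]
a=cv2.resize(a,(600,400),interpolation=cv2.INTER_CUBIC)
b=cv2.resize(b,(600,600),interpolation=cv2.INTER_CUBIC)
cv2.imwrite('pics/t1c.png',a);cv2.imwrite('pics/s1c.png',b)
E
```

```text
above t 3.58 jig [ -20.1 -191.9] 0.1601 F [ 0.8 -0.1 -0.7]
down t 4.85 jig [ -19.8 -192.8] 0.0267 F [0.1 0.  0.5]
False
pushed t 7.0 jig [ -13.6 -102.9] 0.026 F [ 0.1 -2.3 -1. ]
```

View pics/t1c.png

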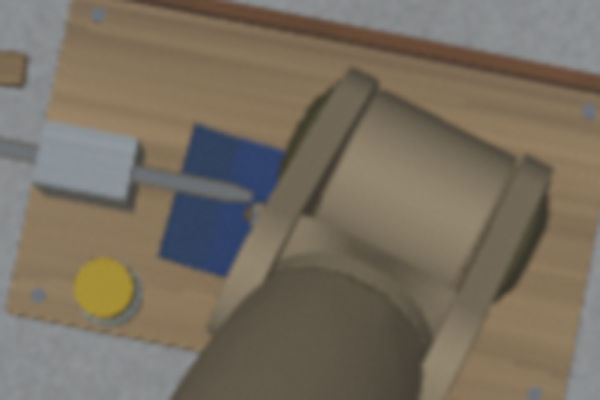

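View pics/s1c.png

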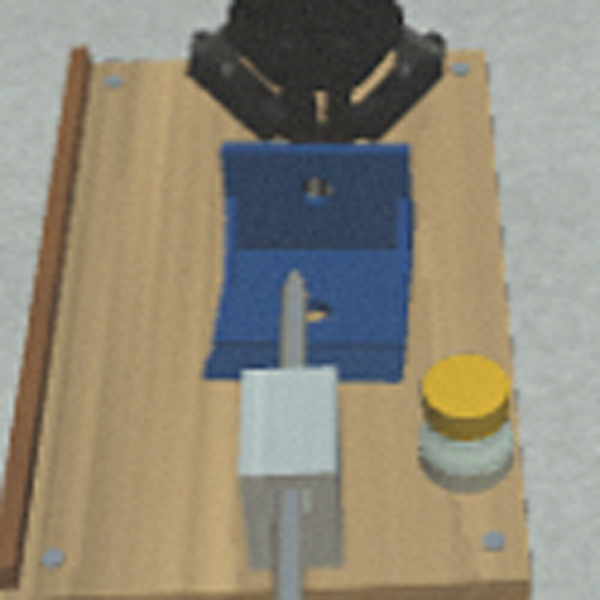

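```bash
cat > sfit.py <<'E'
from h import *
from scipy.optimize import least_squares
NM={'hole':(0,0,8),'eye':(0,-46,43),'tr':(45,-46,66),'tl':(-45,-46,66),'nr':(45,56,19),'nl':(-45,56,19),'hl':(-45,-80,14),'hr':(45,-80,14),'trr':(45,-54,66),'tlr':(-45,-54,66)}
def SP(p,q):
    x,y,z=np.array(NM[q])/1e3; t=p[3]; yy=(y+.08)*np.cos(t)-z*np.sin(t)-.08; zz=.018+(y+.08)*np.sin(t)+z*np.cos(t)
    c,s=np.cos(p[2]),np.sin(p[2]); return np.array([p[0]+c*x-s*yy,p[1]+s*x+c*yy,zz])
def sfit(obs,x0,tilt=True):
    def r(p):
        p=p if tilt else [*p[:3],0]
        return np.concatenate([proj(c,SP(p,n))-np.array(o) for c,o,n in obs]+[[1e-3*p[3]]])
    s=least_squares(r,x0,loss='soft_l1'); return s.x,s.fun
def rep(obs,x0,tilt=True):
    p,r=sfit(obs,x0,tilt);w=w2j(p[:2]);th=p[2]-J[2]
    e=p[:2]+.05*np.array([np.sin(p[2]),-np.cos(p[2])])
    print('stop jig',w.round(1),'yaw',np.degrees(th).round(2),'tilt',np.degrees(p[3]).round(2),'eye jig',w2j(e).round(1),'world',p.round(4),'res',r.round(1));return p
E
python3 - <<'E'
from sfit import *
g=load('s1');f=load('t1')
S=lambda u,v:(220+u/4.8-.4,220+v/4.8-.4)
T=lambda u,v:(230+u/3.333-.35,125+v/3.333-.35)
o=[(g,S(222,145),'tr'),(g,S(409,147),'tl'),(g,S(317,187),'eye'),(g,S(317,311),'hole'),(g,S(207,379),'nr'),(g,S(402,382),'nl'),(f,T(195,124),'nr'),(f,T(160,257),'nl')]
rep(o,[.56,-.055,-.25,0.05]); rep(o[:6],[.56,-.055,-.25,0.05]);rep(o,[.56,-.055,-.25,0],False)
from fit import S as S0,g as g0
pp=px2w(g0,*S0(303,288),.027);print(pp, w2j(pp))
E
```

```text
stop jig [ -6.7 -16. ] yaw -4.12 tilt 0.7 eye jig [-10.3 -65.8] world [ 0.5648 -0.0557 -0.2582  0.0122] res [-0.3  1.6  0.2  1.5  0.1  0.7 -0.5 -0.4 -0.5 -0.5  0.2 -0.7  0.6  0.3
 -0.2  0.5  0. ]
stop jig [ -6.8 -24.3] yaw -4.35 tilt -3.05 eye jig [-10.6 -74.2] world [ 0.5631 -0.0639 -0.2621 -0.0532] res [-0.1  1.2  0.1  1.1  0.2 -0.2 -0.4 -1.2 -0.1 -0.2  0.2 -0.3 -0. ]
stop jig [ -6.6 -16.8] yaw -4.23 tilt 0.0 eye jig [-10.3 -66.6] world [ 0.5646 -0.0564 -0.2601  0.    ] res [-0.3  1.7  0.2  1.6  0.2  0.7 -0.5 -0.3 -0.5 -0.2  0.2 -0.4  0.9  0.5
  0.1  0.5  0. ]
[ 0.56854568 -0.03164009  0.027     ] [-7.37894354  8.33284859]
```

```bash
python3 - <<'E'
from h import *
pin=np.array([.56784,-.04219]);y=-.2602;d=np.array([-np.sin(y),np.cos(y)])
for k in range(1,15):
    hit=env.movel([*(pin-d*(.101-.002*k)),.026],velocity=.03,guard=8)
    st(k)
    if hit or np.linalg.norm(monitor.sense()['contact_force'])>9: print('hit');break
snap('top','t2');snap('side','s2')
b=cv2.imread('pics/s2.png')[220:345,220:345]
cv2.imwrite('pics/s2c.png',cv2.resize(b,(600,600),interpolation=cv2.INTER_CUBIC))
E
```

```text
1 t 7.35 jig [ -13.4 -100.8] 0.026 F [-1.  -1.1 -0.8]
2 t 7.6 jig [-13.3 -98.7] 0.026 F [-0.2 -1.  -0.5]
3 t 7.85 jig [-13.1 -96.7] 0.026 F [ 0.4 -1.4  0.4]
4 t 8.1 jig [-13.  -94.6] 0.026 F [-0.2  0.4 -0.1]
5 t 8.35 jig [-12.8 -92.7] 0.026 F [0.5 0.1 0.4]
6 t 8.6 jig [-12.7 -90.9] 0.026 F [-0.3  0.8  0.1]
7 t 8.85 jig [-12.5 -89.6] 0.026 F [-1.9 -4.8 -1.4]
8 t 9.1 jig [-12.1 -89.3] 0.0261 F [ -4.1 -14.   -1.4]
hit
```

View pics/s2c.png

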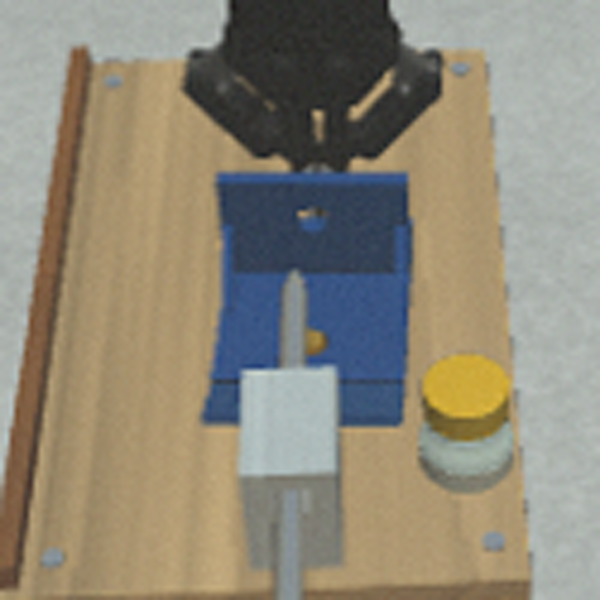

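Force went to about zero, then rose to 14 N. The brass pin is visible inside the hole at (317,342), so it looks seated. I'll confirm level with a fit, then swivel.

```bash
python3 - <<'E'
from sfit import *
g=load('s2')
S=lambda u,v:(220+u/4.8-.4,220+v/4.8-.4)
o=[(g,S(216,175),'tr'),(g,S(408,177),'tl'),(g,S(313,218),'eye'),(g,S(203,423),'nr'),(g,S(401,425),'nl')]
rep(o,[.568,-.042,-.25,0.0]); rep(o,[.568,-.042,-.25,0],False)
# predicted pixel of features for seated level vs tilted
px=-6.6; th=np.arcsin(-px/50); y=J[2]+th; o=j2w(px,0,0)[:2]; print('target yaw deg',np.degrees(th))
R=np.array([[np.cos(y),-np.sin(y)],[np.sin(y),np.cos(y)]])
end=o+R@np.array([-.0545,-.062]); beg=end+R@np.array([-.028,0])
q=quat(y+np.pi/2)
s=monitor.sense()['position'];d=np.array([.257,-.966])
env.movel([s[0]-.257*.012,s[1]-.966*.012,s[2]],velocity=.1)
env.movel([s[0]-.257*.012,s[1]-.966*.012,.15],velocity=.2);st('up')
env.reach([*beg,.15],q);env.movel([*beg,.024],velocity=.12);st('beg')
n=14
for k in range(1,n+1):
    h=env.movel([*(beg+(end-beg)*k/n),.024],velocity=.04,guard=10);
    if k>5 or h: st(k)
    if h: print('hit');break
snap('top','t3');snap('side','s3')
b=cv2.imread('pics/s3.png')[220:345,220:345]
cv2.imwrite('pics/s3c.png',cv2.resize(b,(600,600),interpolation=cv2.INTER_CUBIC))
E
```

```text
stop jig [ -5.  -10.5] yaw -4.37 tilt -8.17 eye jig [ -8.8 -60.3] world [ 0.5674 -0.0506 -0.2625 -0.1426] res [-0.   1.7 -0.3  1.7  0.3 -0.5  0.2 -0.7 -0.1 -0.5 -0. ]
stop jig [-5.4  4.5] yaw -3.68 tilt 0.0 eye jig [ -8.6 -45.4] world [ 0.5698 -0.0358 -0.2505  0.    ] res [-0.1  1.7 -0.1  1.4  0.2  0.4 -0.4 -2.   0.4 -2.2  0. ]
target yaw deg 7.585179987885102
up t 10.26 jig [ -13.6 -100.8] 0.1488 F [ 0.4 -0.5 -0.7]
beg t 13.01 jig [-79.8 -72.4] 0.0246 F [ 0.  -0.3  0. ]
6 t 14.51 jig [-68.3 -70.8] 0.0239 F [ 0.3 -0.7  1. ]
7 t 14.76 jig [-66.5 -70.6] 0.0239 F [-3.6 -1.7 -0.6]
8 t 15.01 jig [-64.3 -70.2] 0.024 F [-2.6 -0.3  0.6]
9 t 15.26 jig [-62.2 -69.9] 0.024 F [-2.3 -0.9 -0.1]
10 t 15.51 jig [-60.2 -69.7] 0.024 F [-3.  -2.2  0.5]
11 t 15.76 jig [-58.2 -69.4] 0.024 F [-0.8 -1.4 -0.6]
12 t 16.01 jig [-56.4 -69.2] 0.024 F [-3.6 -2.7 -0.9]
13 t 16.26 jig [-55.2 -69.4] 0.0239 F [-9.1 -4.6  2.2]
14 t 16.51 jig [-53.7 -69.7] 0.0238 F [-12.4  -8.9   3.8]
```

View pics/s3c.png

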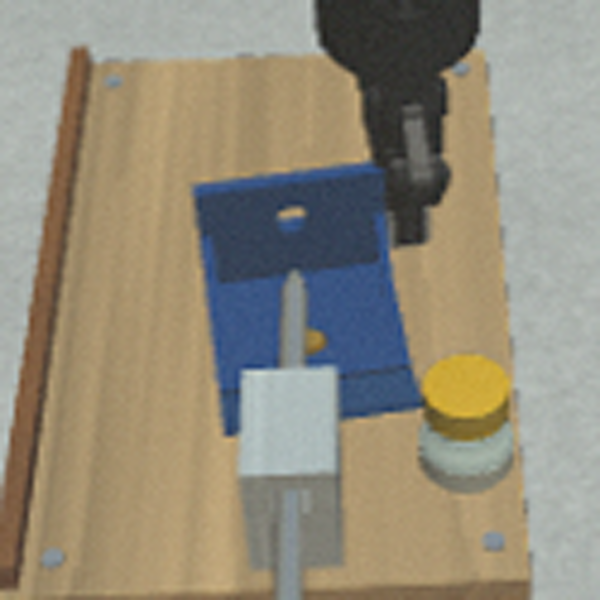

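```bash
python3 - <<'E'
from sfit import *
g=load('s3')
S=lambda u,v:(220+u/4.8-.4,220+v/4.8-.4)
C=lambda p:((proj(g,p)-220+.4)*4.8).round(0)
print('eye pred',C(j2w(0,-46,.061)),C(j2w(5,-46,.061)),'tip line',C(j2w(0,-8,.061)),C(j2w(0,130,.061)),'tip seen jig',w2j(px2w(g,*S(294,271),.061)))
o=[(g,S(194,186),'tr'),(g,S(384,167),'tl'),(g,S(291,217),'eye'),(g,S(226,436),'nr'),(g,S(421,406),'nl')]
p=rep(o,[.568,-.042,-.06,0],False)
print('eye jig',w2j(px2w(g,*S(291,217),.061)))
for n in ('tr','tl','eye','nr','nl'):
  for t in (0,.1): print(n,t,C(SP([*j2w(-6.6,0,0)[:2],J[2]+np.radians(7.5),t],n)),end=' ')
E
```

```text
eye pred [297. 214.] [286. 215.] tip line [296. 269.] [293. 499.] tip seen jig [ 0.80729721 -6.94740868]
stop jig [-4.1  3.4] yaw 7.5 tilt 0.0 eye jig [  2.4 -46.2] world [ 0.5709 -0.0371 -0.0554  0.    ] res [-0.2  2.   0.1  0.9  0.3  0.6 -0.7 -2.4  0.4 -2.   0. ]
eye jig [  2.63557461 -44.31708983]
tr 0 [199. 191.] tr 0.1 [197. 176.] tl 0 [390. 166.] tl 0.1 [387. 152.] eye 0 [298. 215.] eye 0.1 [296. 204.] nr 0 [229. 419.] nr 0.1 [225. 394.] nl 0 [428. 391.] nl 0.1 [426. 366.]
```

Stop level and seated (features match the level prediction), and the eye is about 2 mm off the bolt's line, within its draw-in. Next I'll push the bolt.

```bash
python3 - <<'E'
from h import *
s=monitor.sense()['position']; j=w2j(s)
env.movel(j2w(j[0]-12,j[1],.024),velocity=.1)
env.movel(j2w(j[0]-12,j[1],.15),velocity=.2)
q=quat(J[2])
env.reach(j2w(0,232,.15),q);env.movel(j2w(0,232,.060),velocity=.12);st('behind head')
y=232
while y>147:
    y-=4
    h=env.movel(j2w(0,y,.060),velocity=.04,guard=12); st(y)
    if h or np.linalg.norm(monitor.sense()['contact_force'])>13: print('hit');break
snap('top','t4');snap('side','s4')
b=cv2.imread('pics/s4.png')[220:370,220:370]
cv2.imwrite('pics/s4c.png',cv2.resize(b,(600,600),interpolation=cv2.INTER_CUBIC))
E
```

```text
behind head t 20.51 jig [  0.5 232.1] 0.0609 F [-0.9  0.   0.3]
228 t 20.76 jig [  0.3 227.8] 0.0606 F [ 0.1 -0.2 -0.2]
224 t 21.01 jig [1.000e-01 2.238e+02] 0.0601 F [ 0.2 -0.6  0.3]
220 t 21.26 jig [  0.  219.8] 0.06 F [ 0.9 -0.1  0.3]
216 t 21.51 jig [  0.  215.8] 0.06 F [ 0.2 -0.4  0.3]
212 t 21.76 jig [  0.  211.8] 0.06 F [-0.  -0.4 -0.1]
208 t 22.01 jig [  0.  207.7] 0.06 F [-0.3  0.6 -0.1]
204 t 22.26 jig [  0.  203.7] 0.06 F [-0.5 -0.7 -0.2]
200 t 22.51 jig [  0.  199.7] 0.06 F [-0.4  0.2  0.3]
196 t 22.76 jig [  0.  195.7] 0.06 F [-0.4 -0.3  0.6]
192 t 23.01 jig [  0.  191.7] 0.06 F [ 1.1  0.5 -0.4]
188 t 23.26 jig [  0.  187.7] 0.06 F [0.3 0.2 0.3]
184 t 23.51 jig [  0.  183.7] 0.06 F [-0.2 -0.8  0.4]
180 t 23.76 jig [  0.  179.7] 0.06 F [-0.4 -0.3  0.4]
176 t 24.01 jig [  0.  175.7] 0.06 F [ 0.7 -1.1 -0.4]
172 t 24.26 jig [  0.  171.7] 0.06 F [-1.1 -0.8  0.1]
168 t 24.51 jig [  0.  167.7] 0.06 F [-0.5 -1.   0.4]
164 t 24.76 jig [  0.  163.7] 0.06 F [ 0.6 -0.3  0.3]
160 t 25.01 jig [  0.  159.7] 0.06 F [0.  0.3 0.5]
156 t 25.26 jig [  0.  155.7] 0.06 F [ 0.  -1.  -0.1]
152 t 25.51 jig [  0.  151.7] 0.06 F [0.7 0.3 0.2]
148 t 25.76 jig [-1.000e-01  1.504e+02] 0.0601 F [ 3.5 14.4 -2.3]
hit
```

View pics/s4c.png

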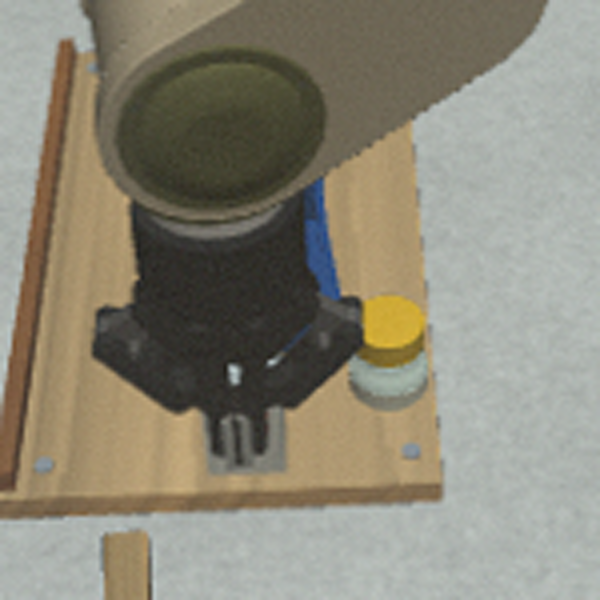

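```bash
python3 - <<'E'
from h import *
env.movel(j2w(0,147,.060),velocity=.03,guard=25);st('press')
env.movel(j2w(0,175,.060),velocity=.1);env.movel(j2w(0,175,.18),velocity=.2)
env.reach([.3,.35,.25],quat(J[2]));st('away')
snap('top','t5');snap('side','s5')
b=cv2.imread('pics/s5.png')[220:370,220:370]
b=cv2.resize(b,(500,500),interpolation=cv2.INTER_CUBIC)
cv2.imwrite('pics/s5c.png',b)
a=cv2.imread('pics/t5.png')[105:265,200:430]; cv2.imwrite('pics/t5c.png',cv2.resize(a,None,fx=3.4,fy=3.4,interpolation=cv2.INTER_CUBIC))
E
```

```text
press t 26.11 jig [-1.000e-01  1.504e+02] 0.0601 F [ 5.6 18.6 -1.6]
away t 28.72 jig [-341.1  333.5] 0.2497 F [ 0.5  0.5 -0.3]
```

View pics/s5c.png

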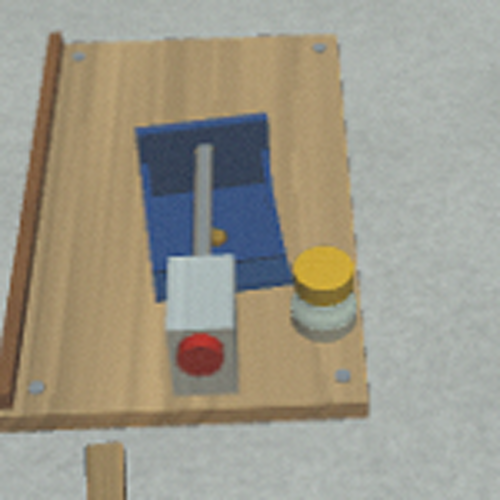

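View pics/t5c.png

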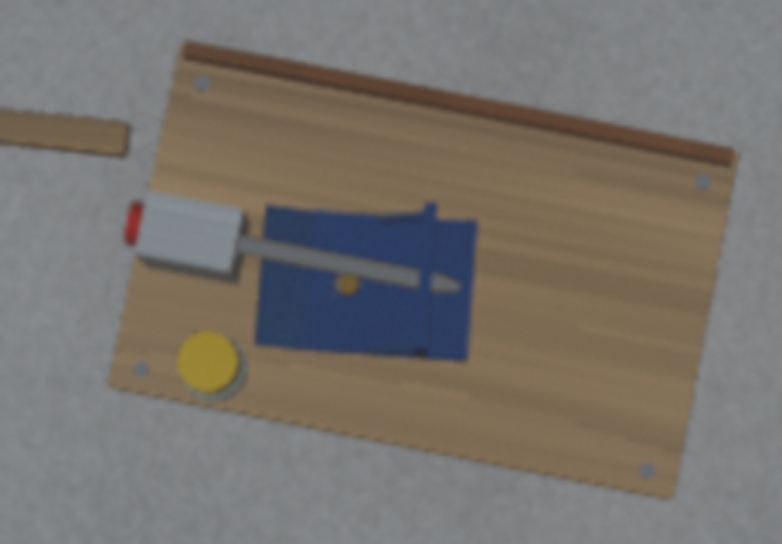

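The side view shows the red head flush on the guide at (200,354). The top view shows the tip through the plate, ending at about (462,286). The pin fills the hole at (347,284), and the pot and offcut haven't moved. Handing in.

```bash
python3 - <<'E'
from h import *
f=load('t5');print('tip',w2j(px2w(f,200+462/3.4-.35,105+286/3.4-.35,.061)))
a=cv2.imread('pics/t0.png').astype(int);b=cv2.imread('pics/t5.png').astype(int);d=abs(a-b).max(2)
for n,(u,v,w,h) in dict(pot=(245,200,30,28),offcut=(170,130,70,25),hammer=(430,235,125,75),spray=(480,138,55,45)).items(): print(n,d[v:v+h,u:u+w].max())
job.hand_in()
E
```

```text
tip [  2.00026392 -73.82555557]
pot 16
offcut 3
hammer 3
spray 3
the job is handed in; nothing more can be done
```

The job is done and handed in, at about 29 s of the 72 s allowed; `hand_in` gives no verdict.

- **Seating:** I pushed the stop by its heel until it climbed the pin and dropped over it. The push force fell to about zero, then rose to about 14 N against the pin.
- **Turning and bolt:** I swivelled the stop about 12° from its side edge. Then I pushed the bolt through the eye until it came up hard against the guide, pressing with about 19 N.

**Last checks:**
- **Fit:** In the final pictures the head sits flush on the guide and the tip is through the plate. The pin fills the hole and the stop looks level.
- **Other things:** The offcut, hammer and bottle show no change between the first and last top pictures. The glue pot's patch changed slightly (16 of 255 grey levels), and it looks to be in the same place.

**Disagreements:**
- **Bolt tip:** The last top picture puts it at jig (2, -74) mm, against (0, -70) expected. The picture readings were only good to a few millimetres.
- **Tilt and position:** Tilt fits from the side camera alone were unreliable, and the level fits put the seated stop about 3–4 mm off in jig y. I relied on the force trace and on feature positions predicted for a level stop, though the nose corners showed 15–17 px (about 3–4 mm) lower in the enlarged crop than predicted.

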